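# Peel the top tray off the clinging stack and offer it up to the stand

## Task

Take the top tray by its lifting lug and peel it off the stack of nested trays that it clings to: slowly raise the lug corner first while the opposite corner still rests in the stack, then lift it clear, leaving the rest of the stack standing where it is and the other things on the bench alone. Offer the tray up to the open square stand: hold it level and still about 7 cm above the stand, centred and square over it, with the lug over the stand's open corner. The program finishes while holding it there; do not put it down.

Things in the scene. Friction and masses are not known exactly. Their poses are not given: they have to be found in the camera images.
- tray: Top tray of the stack: pressed bare-steel square dish, 130 x 130 mm over the rim, 26 mm deep, open upward, 0.14 kg. Origin: centre of its underside, z up; its CORNERS (92 mm out), not its sides, lie on its x and y axes. Rim flat, 11 mm wide, 3 mm thick. A lifting lug stands on the -x corner. At first it lies nested in the stack, axes alike, origin 24 mm above the stack's.
- lug (a point): Middle of the tray's lifting lug (steel, 10 mm thick along the tray's x, 34 mm wide along y, standing on the rim from 26 to 54 mm above the tray's origin): 88 mm from that origin along its -x, 42 mm above it. Pinched firmly across its thickness, it carries the tray nearly level.
- far_corner (a point): The tray's rim at the corner opposite the lug: 90 mm from its origin along +x, 24.5 mm above it. Turning the tray about 0.3 rad about this corner, slowly, frees all four flaps.
- stack: The rest of the stack: base plate 150 x 150 x 8 mm (corners on its axes too) with two more trays nested in it, 0.95 kg, loose on the worktop. Origin: centre of its underside. A post at the middle of each side has a sprung flap that laps 4 mm over the top tray's rim, 50 mm up. A flap lets the rim by once that is raised 9 mm there with 2 to 3 N, more if fast; all four hold about the stack's weight.
- stand: Fixed open square stand of dark flat bar on legs, 156 x 156 mm outside, 116 x 116 mm opening, its top 60 mm above the worktop. Origin: on the worktop under its centre; its corners lie on its x and y axes. At its -x corner the bars stop short and leave a gap.
- stand_top (a point): Centre of the stand's opening, at the height of its top face (60 mm). z up.
- stand_gap (a point): The stand's open corner: 88 mm from its centre along its -x, at the height of its top face.
- nut: Bystander: hexagon nut, 42 x 36 x 18 mm. Origin under its centre.
- bolt: Bystander: thick bolt, 24 x 80 x 28 mm, long side along its y. Origin under its centre.
- spanner: Bystander: open-ended spanner, 43 x 186 x 6 mm, long side along its y. Origin under its centre.
- tape: Bystander: tape measure case, 39 x 90 x 62 mm. Origin under its centre.
- magnet: Bystander: flat arrow-shaped welding magnet, 82 x 104 x 16 mm. Origin under its centre.

How it is judged:
On the way, in this order (a step that is already met when the one before it is completed fails the run):
1. the lug corner is raised (tray tilted more than 0.10 rad) while the opposite corner is still in the stack (raised less than 12 mm) (angle between tray's own z axis and vertical above 0.1 rad and z of far_corner in the frame of stack between 0.03 and 0.0605 m and horizontal distance between tray and stack below 0.04 m), for 0.1 s.
2. the tray is clear of the stack: its underside at least 50 mm above where it lay, not touching the stack (z of tray in the frame of stack above 0.074 m and contact force between tray and stack below 0.05 N), for 0.2 s.
At the end, for the whole second after the job is handed in: Fingers hold the tray still over the stand: centre within 35 mm, lug within 40 mm (in plan) of the stand's centre and open corner, underside 30-120 mm above the stand's top, tilt under 0.21 rad, touching neither stand nor stack; the stack stands flat within 25 mm of its start (horizontal distance between tray and stand_top below 0.035 m and horizontal distance between lug and stand_gap below 0.04 m and z of tray in the frame of stand_top between 0.03 and 0.12 m and angle between tray's own z axis and vertical below 0.21 rad and contact force between tray and the fingers above 1 N and contact force between tray and stand below 0.05 N and contact force between tray and stack below 0.05 N and linear speed of tray below 0.04 m/s and distance of stack from where it was at the start of the episode below 0.025 m and angle between stack's own z axis and vertical below 0.05 rad and height (world z) of stack below 0.006 m); the arm keeps its last pose, push and grip.
It fails at once if the rest of the stack is dragged more than 25 mm, tipped or lifted off the worktop (distance of stack from where it was at the start of the episode above 0.025 m or height (world z) of stack above 0.015 m or angle between stack's own z axis and vertical above 0.15 rad).
It fails at once if a bystander is moved more than 30 mm (distance of any of nut, bolt, spanner, tape, magnet from where it was at the start of the episode above 0.03 m).
It also fails if it takes over 42 s, if anything falls off the work surface, if the arm or the gripper's body presses on something with over 40 N, if the wrist force passes 120 N, or if a joint passes its speed limit or range.

## Robot

A 6-joint arm with a two-finger parallel gripper is mounted at the origin on the work surface; the furniture and walls round the work are solid. World frame = base frame: x ahead of the robot, y to its left, z up, the work surface at z = 0. Lengths are in m, angles in rad, forces in N, time in s.
With the tool pointing down it reaches from about 0.35 to 0.975 m from the base axis. Payload 4.9 kg.
Tool frame: the origin (TCP) lies at the very end of the fingers, on their centre line; the grasp point (between the pads) lies 19 mm behind it; z points along the fingers, y is the line along which they close (so a half turn about z gives the same grasp; the last joint's range is limited). The gripper opens to 85 mm and grips with 20 to 120 N. Pads are 22 mm wide; open, the fingers measure 114 mm over their backs; the gripper's body (76 mm by 85 mm) begins 54 mm behind the grasp point. The pads swing forward as they close: fully open they stand 13 mm farther back than shut.
Start: joints at [-1.28, 0.053, 1.613, -0, 1.476, -0.119], TCP at [0.249, -0.573, 0.231] pointing down, gripper open.
Joint ranges: [-3.01, 3.01], [-1.01, 2.22], [0.06, 2.58], [-1.02, 4.17], [0.09, 2.62], [-3.14, 3.14]. Speed limits (rad/s): [2.57, 2.57, 3.14, 3.14, 3.14, 3.14].

## Interface

Orientations are given as [roll, pitch, yaw] about the fixed x, y, z axes, in that order (R = Rz(yaw) Ry(pitch) Rx(roll)).
In Python, from station import manip gives the robot as it stands. The module is installed in compiled form; this text tells all that it offers.
- The arm moves only by the tool jog_arm, never from a script. Its argument "moves" is a list of rows, each a list of 7 numbers: the shift along the tool's x, y, z in mm, then the turn, a rotation vector about the tool's x, y, z in degrees, then the gripper command: -1 is shut, 1 is fully open, values between are in proportion. A call has 1 to 12 rows; each row shifts and turns the commanded pose from where the row before left it, along the tool's axes as they then stand; what a row does not reach is not made up. A row lasts 1/10 s, in which the tool goes at most 50 mm and 8.59 degrees, less where a joint would pass 70% of its speed; a pose out of reach is approached as far as the arm can. A call with a gripper value outside its range is refused whole. The fingers move at their own pace and stop on an object; "grip_force" is the grip in N (left out, the last holds). Time passes only in rows, so rows that do not move let the fingers close. It gives the time, the measured TCP pose, the force, the opening and the grip force at its end, in the units of the state.
- manip.state(): the state, without advancing time (a new reading comes with each control period).
- manip.camera(name): name is "side" or "top"; returns (picture, depth): 384x512x3 uint8, red, green, blue; 384x512 float32, m along the optical axis (not along the pixel's ray), 0 where there is no reading.
- manip.camera_model(name): a dict with "intrinsics" (3x3 intrinsics, pixels), "xyz" and "rotation" of the camera in the world. Camera axes: x right, y up, looking along -z (the intrinsics and any distortion apply to the point x, -y, -z); pixel columns grow to the right and rows downward; lengths in m; the calibration is good to about 2 mm. A picture is of the moment at which its call begins. camera_model takes no time and is no camera call.
- manip.sign_off(): hands the job in; it is judged then, once.
Trained networks look in the newest picture that a camera, given by its name, has taken for a name from the list of things; names that differ only in an ending like _2 or _b are one class to them, and where a whole thing is asked for, a point or a joint stands for the part that bears it (a point fixed in the world has none). Each returns a list of dicts, best first, with "p" (0 to 1); they miss things now and then, are a little off and sometimes report something else, mostly with a low value. They report only what shows in the picture. A call takes as long as a camera call.
- manip.regions_of(target, camera): "mask" (384x512 bool, what is visible of it) and "rect" ([left, top, right, bottom] in pixels, round what is visible of it).
The state is a dict: "clock": time; "qpos": joint angles; "qvel": joint speeds; "effort": joint torques, N m; "position": TCP position; "eef_rot": TCP orientation; "wrist_force": force on the tool from outside, world axes, zero at the start; "torque": the same for the moment, N m; "width": finger opening in m; "grasp_force": force on a finger pad.
Only numpy, scipy, OpenCV 4.12 (cv2) and the standard library are available. Lean on these libraries where they do the work, as an engineer would, in place of code of your own. Each camera call takes 0.05 s, during which the arm holds its last target. There are 200 camera calls.

## Working session

There is one attempt and no reset: what is moved stays moved. The work goes in short steps, Python scripts to look and compute and a tool call to move; the robot and the scene stay as the last step left them, time stands still between calls to the robot, and variables do not carry over. Pictures are saved under pics/ and viewed, at most 10 in all, crops included, and the job is handed in when it is done.

Besides the shell and the picture viewer there is one more tool, called after ">>>" as name(argument=value, ...), one argument or row to a line, values as JSON. jog_arm: Moves the arm, as the interface text tells. Its arguments: {"type":"object","properties":{"moves":{"type":"array","items":{"type":"array","items":{"type":"number"}}},"grip_force":{"type":"number"}},"required":["moves"]}

```bash
mkdir -p pics; cat > h.py <<'E'
import numpy as np,cv2
from station import manip
def pts(cam,depth):
    m=manip.camera_model(cam);K=np.array(m["intrinsics"]);R=np.array(m["rotation"]);
    if R.shape!=(3,3): print("rot",R)
    v,u=np.mgrid[:384,:512]
    x=(u-K[0,2])/K[0,0]*depth;y=(v-K[1,2])/K[1,1]*depth
    return np.stack([x,-y,-depth],-1)@R.T+np.array(m["xyz"])
E
python3 - <<'E'
from h import *
for c in("top","side"):
    im,d=manip.camera(c);cv2.imwrite(f"pics/{c}0.png",im[...,::-1]);np.save(c+"d.npy",d)
    print(c,manip.camera_model(c))
    P=pts(c,d)
    for t in("tray","lug","stack","stand","nut","bolt","spanner","tape","magnet"):
        for r in manip.regions_of(t,c)[:2]:
            q=P[r["mask"]&(d>0)]
            np.save(f"m_{c}_{t}.npy",r["mask"]) if r["p"]>.5 else 0
            print(t,round(r["p"],2),r["rect"],np.median(q,0).round(3) if len(q) else None,q.min(0).round(3) if len(q) else None,q.max(0).round(3) if len(q) else None)
print(manip.state())
E
```

```text
top {'intrinsics': array([[356.66404838,   0.        , 256.69030605],
       [  0.        , 356.66404838, 189.96460059],
       [  0.        ,   0.        ,   1.        ]]), 'xyz': array([ 0.42063472, -0.0544519 ,  0.91492868]), 'rotation': array([ 0.19257091,  0.00309564, -1.57561495])}
rot [ 0.19257091  0.00309564 -1.57561495]Traceback (most recent call last):
  File "<stdin>", line 5, in <module>
  File "h.py", line 8, in pts
    return np.stack([x,-y,-depth],-1)@R.T+np.array(m["xyz"])
           ~~~~~~~~~~~~~~~~~~~~~~~~~~~~~~^~~~~~~~~~~~~~~~~~~
ValueError: operands could not be broadcast together with shapes (384,512) (3,)
```

```bash
sed -i 's/    if R.shape.*/    R=Rot.from_euler("xyz",R).as_matrix()/; 1a from scipy.spatial.transform import Rotation as Rot' h.py
python3 - <<'E'
from h import *
for c in("top","side"):
    im,d=manip.camera(c);cv2.imwrite(f"pics/{c}0.png",im[...,::-1]);np.save(c+"d.npy",d)
    if c=="side":print(c,manip.camera_model(c))
    P=pts(c,d)
    for t in("tray","lug","stack","stand","nut","bolt","spanner","tape","magnet"):
        for r in manip.regions_of(t,c)[:2]:
            q=P[r["mask"]&(d>0)]
            np.save(f"m_{c}_{t}.npy",r["mask"]) if r["p"]>.5 else 0
            print(t,round(r["p"],2),r["rect"],np.median(q,0).round(3) if len(q) else None,q.min(0).round(3) if len(q) else None,q.max(0).round(3) if len(q) else None)
print(manip.state())
E
```

```text
tray 0.8 [133.3, 151.2, 201.0, 221.5] [0.61  0.174 0.039] [ 0.516  0.085 -0.004] [0.691 0.26  0.08 ]
tray 0.5 [323.6, 123.9, 359.9, 162.7] [ 0.724 -0.264  0.015] [ 0.68  -0.324 -0.002] [ 0.772 -0.229  0.019]
lug 0.67 [136.3, 154.4, 201.9, 221.8] [0.611 0.174 0.037] [ 0.518  0.085 -0.004] [0.689 0.26  0.08 ]
stack 0.74 [136.1, 150.2, 210.2, 225.1] [0.574 0.124 0.028] [ 0.521  0.073 -0.004] [0.704 0.261 0.058]
stand 0.97 [245.1, 126.0, 329.9, 202.3] [ 0.65  -0.115  0.059] [ 0.566 -0.242 -0.007] [ 0.779 -0.016  0.065]
nut 0.51 [222.7, 230.2, 244.2, 248.8] [0.474 0.005 0.017] [ 0.455 -0.015 -0.004] [0.495 0.026 0.023]
nut 0.29 [136.4, 151.7, 202.5, 221.2] [0.61  0.173 0.039] [ 0.516  0.085 -0.004] [0.71  0.268 0.08 ]
bolt 0.51 [212.4, 130.4, 240.8, 141.2] [0.742 0.038 0.018] [ 0.725 -0.009 -0.005] [0.762 0.076 0.028]
spanner 0.86 [208.8, 249.0, 246.3, 321.8] [0.364 0.019 0.006] [ 0.273 -0.027 -0.003] [0.447 0.065 0.012]
tape 0.71 [174.6, 103.6, 212.7, 136.0] [0.778 0.114 0.048] [ 0.758  0.069 -0.005] [0.807 0.166 0.065]
magnet 0.67 [325.4, 124.2, 358.3, 159.4] [ 0.724 -0.265  0.014] [ 0.
[... 1448 characters left out ...]
0.004] [ 0.788 -0.214  0.114]
{'clock': 1.05, 'qpos': array([-1.27996759e+00,  5.27114162e-02,  1.61287832e+00, -6.05491012e-06,
        1.47599313e+00, -1.19038475e-01]), 'qvel': array([-0.00247321, -0.000862  , -0.0016315 , -0.00030887, -0.0002111 ,
       -0.00287407]), 'effort': array([ 6.24585264e-04, -3.93691421e+01, -3.70471787e+01,  3.87010368e-05,
        4.74110238e-04, -2.03091133e-06]), 'position': array([ 0.24902922, -0.57323612,  0.23130946]), 'eef_rot': array([3.14158365e+00, 7.14719071e-06, 4.09867788e-01]), 'wrist_force': array([-0.42305623, -0.17420736, -0.10477186]), 'torque': array([-0.05130115, -0.06960459, -0.00157629]), 'grasp_force': 0.0, 'width': 0.08524299559212584}
```

View pics/top0.png

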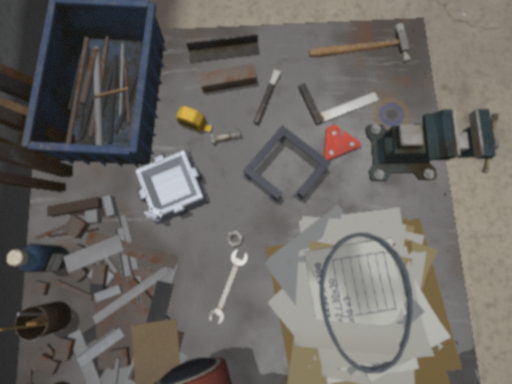

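View pics/side0.png

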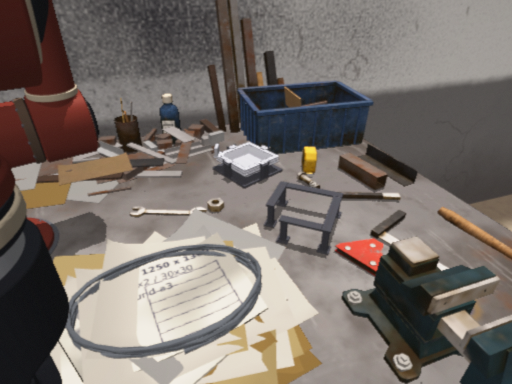

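The top view shows the stack at about (170,186), with a lug-like feature at its lower left near (152,212). The stand is at about (287,165) with its gap at the bottom, near (292,197). Next I'll fit squares to both.

```bash
python3 - <<'E'
from h import *
for c in("top","side"):
    d=np.load(c+"d.npy");P=pts(c,d);ok=d>0
    near=ok&(np.hypot(P[...,0]-.61,P[...,1]-.173)<.125)
    for lo,hi in((.062,.09),(.044,.056),):
        q=P[near&(P[...,2]>lo)&(P[...,2]<hi)];
        print(c,lo,len(q),np.median(q,0).round(4),q.mean(0).round(4),q.min(0).round(3),q.max(0).round(3),"rect",cv2.minAreaRect(q[:,:2].astype(np.float32)))
        if lo>.06: print(q.round(3).tolist() if len(q)<40 else np.percentile(q[:,2],[5,50,95]))
    q=P[near&(P[...,2]>.004)&(P[...,2]<.014)&(np.hypot(P[...,0]-.61,P[...,1]-.173)<.11)];print("plate",len(q),cv2.minAreaRect(q[:,:2].astype(np.float32)) if len(q)>4 else 0)
    near=ok&(np.hypot(P[...,0]-.66,P[...,1]+.12)<.13)
    q=P[near&(P[...,2]>.052)&(P[...,2]<.07)]
    print(c,"stand",len(q),cv2.minAreaRect(q[:,:2].astype(np.float32)),q.mean(0),np.median(q[:,2]))
    ctr=q[:,:2].mean(0)
    # occupancy angle
    (cx,cy),_,_=cv2.minAreaRect(q[:,:2].astype(np.float32))
    a=np.degrees(np.arctan2(q[:,1]-cy,q[:,0]-cx));print(np.histogram(a,24,(-180,180))[0])
im=cv2.imread("pics/top0.png")
a=cv2.resize(im[140:235,125:215],None,fx=6,fy=6,interpolation=cv2.INTER_CUBIC)
im=cv2.imread("pics/side0.png")
#a2=cv2.resize(im[135:195,205:290],(510,360),interpolation=cv2.INTER_CUBIC)
cv2.imwrite("pics/c1.png",a)
E
```

```text
top 0.062 218 [0.6656 0.2251 0.077 ] [0.635  0.2256 0.0766] [0.518 0.184 0.062] [0.724 0.284 0.09 ] rect ((0.6152923703193665, 0.23752017319202423), (0.2085910439491272, 0.07146797329187393), 10.860129356384277)
[0.06515882 0.07699501 0.08783255]
top 0.044 1484 [0.6131 0.1774 0.0498] [0.611  0.1713 0.0499] [0.516 0.083 0.044] [0.723 0.281 0.056] rect ((0.6311184763908386, 0.17708688974380493), (0.2067437618970871, 0.15893036127090454), 24.34691619873047)
plate 430 ((0.6202868819236755, 0.17131230235099792), (0.1820051223039627, 0.16060559451580048), 18.19285011291504)
top stand 1515 ((0.6480097770690918, -0.12628978490829468), (0.15636324882507324, 0.1559825837612152), 50.294559478759766) [ 0.65873594 -0.12508812  0.05986058] 0.059957200772557395
[  0  29  63  60  60  84 100  73  58  56  63  79  94  70  57  58  62  79
 100  78  62  61  62   7]
side 0.062 231 [0.6795 0.2251 0.0755] [0.6633 0.2244 0.0755] [0.517 0.182 0.062] [0.725 0.26  0.09 ] rect ((0.616725504398346, 0.22604432702064514), (0.2113102376461029, 0.05102983117103577), 10.862202644348145)
[0.06371443 0.07550692 0.0884866 ]
side 0.044 661 [0.6239 0.1853 0.0481] [0.6155 0.1739 0.0486] [0.513 0.083 0.044] [0.723 0.26  0.056] rect ((0.6255983710289001, 0.1809820830821991), (0.20750322937965393, 0.15865904092788696), 38.145668029785156)
plate 496 ((0.6036324501037598, 0.16364485025405884), (0.14830225706100464, 0.16049134731292725), 28.033639907836914)
side stand 1254 ((0.6470014452934265, -0.12696632742881775), (0.15945729613304138, 0.15608996152877808), 50.0228385925293) [ 0.65470818 -0.13736861  0.05824578] 0.058523975857319055
[  0  21  69  65  75  98 104  61  51  39  47  52  74  56  46  43  47  57
  64  44  38  38  50  15]
```

View pics/c1.png

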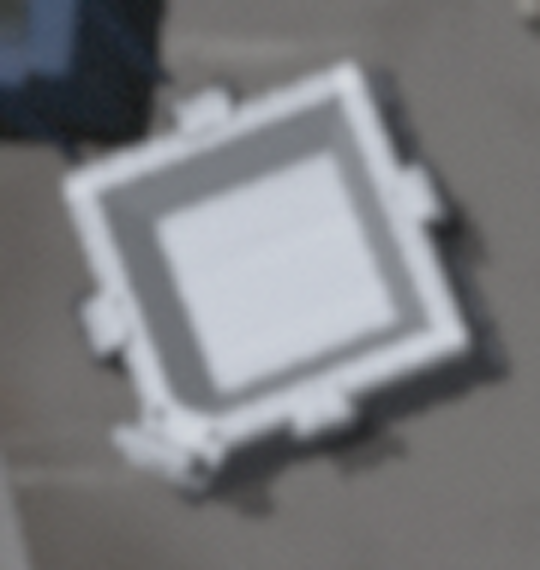

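```bash
python3 - <<'E'
from h import *
from scipy.optimize import minimize
for c in("top","side"):
    d=np.load(c+"d.npy");P=pts(c,d);ok=d>0
    near=ok&(np.hypot(P[...,0]-.61,P[...,1]-.173)<.125)&(P[...,0]+P[...,1]<.90)
    q=P[near&(P[...,2]>.062)&(P[...,0]<.57)]
    u,s,vt=np.linalg.svd((q-q.mean(0))[:,:2],full_matrices=False)
    print(c,"lug",len(q),q.mean(0).round(4),q.min(0).round(3),q.max(0).round(3),vt[0],cv2.minAreaRect(q[:,:2].astype(np.float32)))
    print(np.percentile(q[:,2],[50,90,98]))
    t=P[near&(P[...,2]>.072)&(P[...,0]<.57)];print("lugtop",len(t),t.mean(0).round(4),cv2.minAreaRect(t[:,:2].astype(np.float32)))
    # floor of tray: z~.026 interior; rim
    q=P[near&(P[...,2]>.046)&(P[...,2]<.053)][:,:2]
    def f(p):
        a=p[2];R=np.array([[np.cos(a),np.sin(a)],[-np.sin(a),np.cos(a)]])
        e=np.abs((q-p[:2])@R.T).max(1)   # square norm, rim between 54 and 65 
        return np.minimum(np.maximum(np.abs(e-.0595)-.005,0),.008).sum()
    best=min((minimize(f,[.61,.173,np.radians(a)],method="Nelder-Mead",options=dict(maxiter=2000)) for a in(10,15,20,25,30)),key=lambda r:r.fun)
    print("rim",len(q),best.x[:2].round(4),np.degrees(best.x[2])-45,best.fun)
E
```

```text
top lug 65 [0.5273 0.1982 0.0762] [0.518 0.184 0.062] [0.538 0.214 0.08 ] [0.37388923 0.92747336] ((0.5278069376945496, 0.19951185584068298), (0.032118793576955795, 0.00956746842712164), 68.20230865478516)
[0.07701645 0.0790329  0.07995883]
lugtop 60 [0.5278 0.1992 0.0771] ((0.5278069376945496, 0.19951185584068298), (0.032118793576955795, 0.00956746842712164), 68.20230865478516)
rim 1179 [0.6093 0.1671] -22.199719402517868 1.5888086557909213
side lug 34 [0.5257 0.1934 0.0719] [0.517 0.182 0.063] [0.536 0.212 0.077] [-0.43315074 -0.90132149] ((0.5266149640083313, 0.19756023585796356), (0.03308137133717537, 0.008968576788902283), 68.57805633544922)
[0.07323093 0.07633554 0.07727895]
lugtop 20 [0.5265 0.196  0.0749] ((0.5268445014953613, 0.19785618782043457), (0.03225843235850334, 0.008827926591038704), 69.39134979248047)
rim 490 [0.6071 0.1645] -20.696355921732977 1.0034086855416895
```

>>> jog_arm(
  moves=[
    [31.3, -33.2, 0, 0, 0, 0, 1],
    [31.3, -33.2, 0, 0, 0, 0, 1],
    [31.3, -33.2, 0, 0, 0, 0, 1],
    [31.3, -33.2, 0, 0, 0, 0, 1],
    [31.3, -33.2, 0, 0, 0, 0, 1],
    [31.3, -33.2, 0, 0, 0, 0, 1],
    [31.3, -33.2, 0, 0, 0, 0, 1],
    [31.3, -33.2, 0, 0, 0, 0, 1],
    [31.3, -33.2, 0, 0, 0, 0, 1],
    [31.3, -33.2, 0, 0, 0, 0, 1],
    [31.3, -33.2, 0, 0, 0, 0, 1],
    [31.3, -33.2, 0, 0, 0, 0, 1],
  ],
  grip_force=80,
)

```text
clock: 2.25
position: [0.4351, -0.0563, 0.2317]
eef_rot: [3.141, -0.001, 0.41]
wrist_force: [0.7, -0.6, 0.5]
width: 0.0854
grasp_force: 0.0
```

>>> jog_arm(
  moves=[
    [31.3, -33.2, 0, 0, 0, 0, 1],
    [31.3, -33.2, 0, 0, 0, 0, 1],
    [31.3, -33.2, 0, 0, 0, 0, 1],
    [31.3, -33.2, 0, 0, 0, 0, 1],
    [31.3, -33.2, 0, 0, 0, 0, 1],
    [31.3, -33.2, 0, 0, 0, 0, 1],
    [0, 0, 0, 0, 0, -7.5, 0.2],
    [0, 0, 0, 0, 0, -7.5, 0.2],
    [0, 0, 0, 0, 0, -7.5, 0.2],
    [0, 0, 0, 0, 0, -7.5, 0.2],
    [0, 0, 0, 0, 0, -7.5, 0.2],
    [0, 0, 0, 0, 0, -7.2, 0.2],
  ],
)

```text
clock: 3.45
position: [0.5276, 0.1994, 0.2313]
eef_rot: [3.142, -0.0, 1.195]
wrist_force: [-0.5, -0.2, -0.4]
width: 0.0512
grasp_force: 0.0
```

>>> jog_arm(
  moves=[
    [0, 0, 40, 0, 0, 0, 0.2],
    [0, 0, 40, 0, 0, 0, 0.2],
    [0, 0, 35, 0, 0, 0, 0.2],
    [0, 0, 20, 0, 0, 0, 0.2],
    [0, 0, 15, 0, 0, 0, 0.2],
    [0, 0, 15, 0, 0, 0, 0.2],
    [0, 0, 10, 0, 0, 0, 0.2],
    [0, 0, 0, 0, 0, 0, 0.2],
    [0, 0, 0, 0, 0, 0, 0.2],
  ],
)

```text
clock: 4.35
position: [0.5283, 0.1995, 0.057]
eef_rot: [3.141, -0.001, 1.19]
wrist_force: [0.8, 0.6, -0.4]
width: 0.0513
grasp_force: 0.0
```

```bash
python3 - <<'E'
from h import *
o=[]
for c,(a,b,e,f) in(("top",(140,240,120,220)),("side",(120,200,190,290))):
    im,d=manip.camera(c);o.append(cv2.resize(im[a:b,e:f,::-1],(390,390 if c=="top" else 312),interpolation=cv2.INTER_CUBIC))
h=np.zeros((390,780,3),np.uint8);h[:,:390]=o[0];h[:312,390:]=o[1];cv2.imwrite("pics/c2.png",h)
s=manip.state();print(s["position"],s["wrist_force"])
E
```

```text
[0.52863829 0.19959468 0.05759718] [ 0.36378768 -0.62297116  0.09636094]
```

View pics/c2.png

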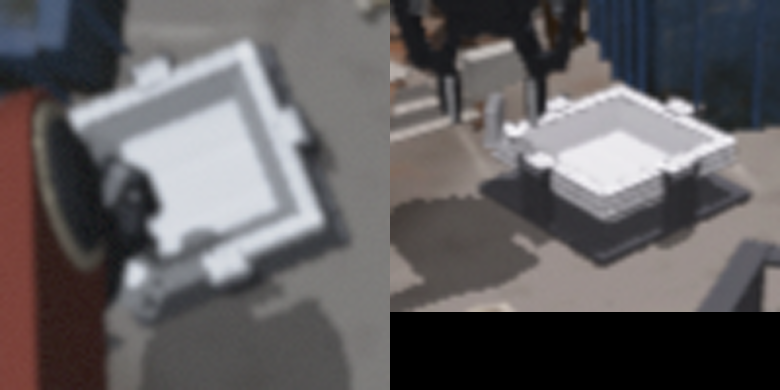

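The side crop shows the lug at (495,120) between the fingers at (450,110) and (540,105). The tips are just above the rim, so I'm closing.

>>> jog_arm(
  moves=[
    [0, 0, 0, 0, 0, 0, -0.3],
    [0, 0, 0, 0, 0, 0, -0.5],
    [0, 0, 0, 0, 0, 0, -0.7],
    [0, 0, 0, 0, 0, 0, -0.8],
    [0, 0, 0, 0, 0, 0, -1],
    [0, 0, 0, 0, 0, 0, -1],
    [0, 0, 0, 0, 0, 0, -1],
    [0, 0, 0, 0, 0, 0, -1],
  ],
)

```text
clock: 5.25
position: [0.5279, 0.1994, 0.0568]
eef_rot: [3.141, -0.0, 1.19]
wrist_force: [-1.2, -1.4, 5.6]
width: 0.008
grasp_force: 78.6
```

>>> jog_arm(
  moves=[
    [0, 0.12, -2.35, 0.75, 0, 0, -1],
    [0, 0.12, -2.35, 0.75, 0, 0, -1],
    [0, 0.12, -2.35, 0.75, 0, 0, -1],
    [0, 0.12, -2.35, 0.75, 0, 0, -1],
    [0, 0.12, -2.35, 0.75, 0, 0, -1],
    [0, 0.12, -2.35, 0.75, 0, 0, -1],
    [0, 0.12, -2.35, 0.75, 0, 0, -1],
    [0, 0.12, -2.35, 0.75, 0, 0, -1],
    [0, 0.12, -2.35, 0.75, 0, 0, -1],
    [0, 0.12, -2.35, 0.75, 0, 0, -1],
  ],
)

```text
clock: 6.25
position: [0.5296, 0.1985, 0.0797]
eef_rot: [-3.008, 0.0, 1.19]
wrist_force: [1.8, -0.2, -5.3]
width: 0.0084
grasp_force: 78.2
```

>>> jog_arm(
  moves=[
    [0, 0.12, -2.35, 0.75, 0, 0, -1],
    [0, 0.12, -2.35, 0.75, 0, 0, -1],
    [0, 0.12, -2.35, 0.75, 0, 0, -1],
    [0, 0.12, -2.35, 0.75, 0, 0, -1],
    [0, 0.12, -2.35, 0.75, 0, 0, -1],
    [0, 0.12, -2.35, 0.75, 0, 0, -1],
    [0, 0.12, -2.35, 0.75, 0, 0, -1],
    [0, 0.12, -2.35, 0.75, 0, 0, -1],
    [0, 0.12, -2.35, 0.75, 0, 0, -1],
    [0, 0.12, -2.35, 0.75, 0, 0, -1],
    [0, 0.12, -2.35, 0.75, 0, 0, -1],
    [0, 0.12, -2.35, 0.75, 0, 0, -1],
  ],
)

```text
clock: 7.45
position: [0.537, 0.196, 0.1079]
eef_rot: [-2.853, -0.001, 1.19]
wrist_force: [-2.6, 1.9, -3.3]
width: 0.0082
grasp_force: 78.5
```

```bash
python3 - <<'E'
from h import *
im,d=manip.camera("side");cv2.imwrite("pics/c3.png",cv2.resize(im[100:200,190:310,::-1],(720,600),interpolation=cv2.INTER_CUBIC))
s=manip.state();print(s["position"],s["wrist_force"],s["torque"],s["width"])
E
```

```text
[0.53739119 0.19587161 0.1081415 ] [-3.9704008   1.99468617 -0.9421145 ] [0.38566302 0.84487998 0.02596788] 0.008493902654197753
```

View pics/c3.png

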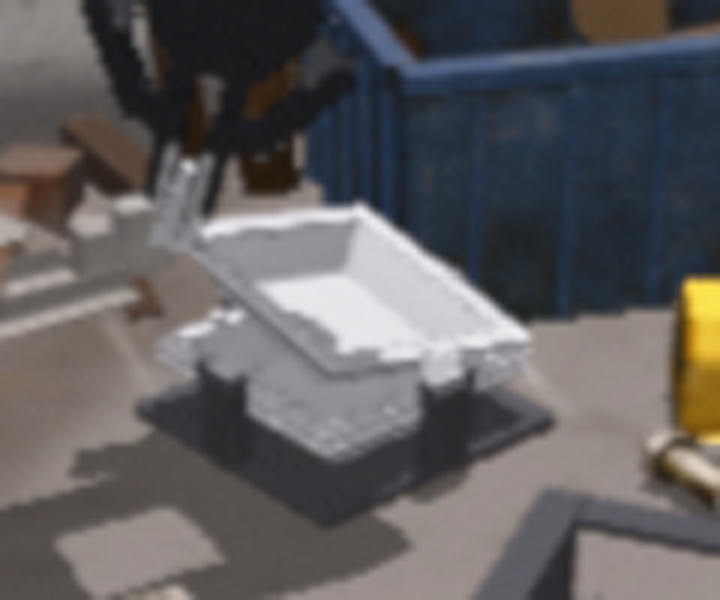

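The lug corner is up about 0.29 rad and the far corner is still in the stack. The stack hasn't moved. I'll tilt a little more, then lift slowly.

>>> jog_arm(
  moves=[
    [0, 0.12, -2.35, 0.75, 0, 0, -1],
    [0, 0.12, -2.35, 0.75, 0, 0, -1],
    [0, 0.12, -2.35, 0.75, 0, 0, -1],
    [0, 0.12, -2.35, 0.75, 0, 0, -1],
    [0, -0.7, -1.9, 0, 0, 0, -1],
    [0, -0.7, -1.9, 0, 0, 0, -1],
    [0, -0.7, -1.9, 0, 0, 0, -1],
    [0, -0.7, -1.9, 0, 0, 0, -1],
    [0, -0.7, -1.9, 0, 0, 0, -1],
    [0, -0.7, -1.9, 0, 0, 0, -1],
  ],
)

```text
clock: 8.5
position: [0.5399, 0.1946, 0.1284]
eef_rot: [-2.802, -0.0, 1.19]
wrist_force: [0.6, 0.1, -1.6]
width: 0.0086
grasp_force: 78.9
```

>>> jog_arm(
  moves=[
    [0, -1, -2.8, 0, 0, 0, -1],
    [0, -1, -2.8, 0, 0, 0, -1],
    [0, -1.7, -4.7, 0, 0, 0, -1],
    [0, -1.7, -4.7, 0, 0, 0, -1],
    [0, -1.7, -4.7, 0, 0, 0, -1],
    [0, -3.3, -9.4, 0, 0, 0, -1],
    [0, -3.3, -9.4, 0, 0, 0, -1],
    [0, -3.3, -9.4, 0, 0, 0, -1],
    [0, -3.3, -9.4, 0, 0, 0, -1],
    [0, 0, 0, 0, 0, 0, -1],
    [0, 0, 0, 0, 0, 0, -1],
  ],
)

```text
clock: 9.6
position: [0.5379, 0.1941, 0.1883]
eef_rot: [-2.797, 0.003, 1.191]
wrist_force: [-5.2, -2.3, -0.8]
width: 0.0083
grasp_force: 79.0
```

```bash
python3 - <<'E'
from h import *
im,d=manip.camera("side");cv2.imwrite("pics/c4.png",cv2.resize(im[70:190,190:310,::-1],(600,600),interpolation=cv2.INTER_CUBIC))
s=manip.state();print(s["position"],s["eef_rot"],s["wrist_force"],s["torque"],s["width"])
E
```

```text
[0.53781886 0.19413502 0.18820121] [-2.79698009  0.00310243  1.1905509 ] [-4.99550468 -2.3531347  -0.32071854] [-0.47656319  0.96280316  0.19132388] 0.008582939521517183
```

View pics/c4.png

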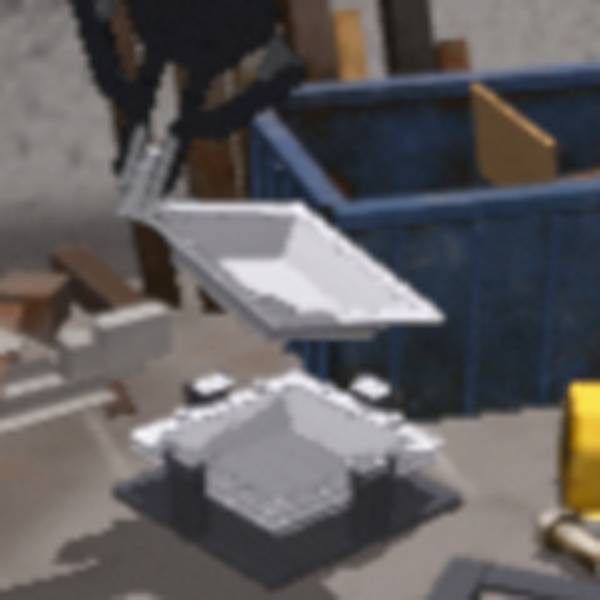

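The tray is clear and the stack hasn't moved. The 5 N lateral reading suggests the rim is brushing the bin corner, so I'll move away in −y and then level.

>>> jog_arm(
  moves=[
    [-4.6, 1.75, -0.6, 0, 0, 0, -1],
    [-9.3, 3.5, -1.25, 0, 0, 0, -1],
    [-9.3, 3.5, -1.25, 0, 0, 0, -1],
    [-9.3, 3.5, -1.25, 0, 0, 0, -1],
    [-9.3, 3.5, -1.25, 0, 0, 0, -1],
    [-9.3, 3.5, -1.25, 0, 0, 0, -1],
    [0, 0, 0, 0, 0, 0, -1],
    [0, 0, 0, 0, 0, 0, -1],
    [0, 0, 0, 0, 0, 0, -1],
  ],
)

```text
clock: 10.55
position: [0.5395, 0.1398, 0.1887]
eef_rot: [-2.801, -0.0, 1.19]
wrist_force: [-0.2, -0.2, -1.7]
width: 0.0082
grasp_force: 79.1
```

>>> jog_arm(
  moves=[
    [0, 0, 0, -2, 0, 0, -1],
    [0, 0, 0, -2, 0, 0, -1],
    [0, 0, 0, -2, 0, 0, -1],
    [0, 0, 0, -2, 0, 0, -1],
    [0, 0, 0, -2, 0, 0, -1],
    [0, 0, 0, -2, 0, 0, -1],
    [0, 0, 0, -2, 0, 0, -1],
    [0, 0, 0, -2, 0, 0, -1],
    [0, 0, 0, -2, 0, 0, -1],
    [0, 0, 0, -1.74, 0, 0, -1],
    [0, 0, 0, 0, 0, 0, -1],
    [0, 0, 0, 0, 0, 0, -1],
  ],
)

```text
clock: 11.75
position: [0.5394, 0.1396, 0.1888]
eef_rot: [3.137, -0.0, 1.19]
wrist_force: [1.2, -0.1, -0.4]
width: 0.0081
grasp_force: 79.1
```

>>> jog_arm(
  moves=[
    [-8.2, 4.05, 0, 0, 0, 0, -1],
    [-16.4, 8.1, 0, 0, 0, 0, -1],
    [-20.5, 10.1, 0, 0, 0, 0, -1],
    [-20.5, 10.1, 0, 0, 0, 0, -1],
    [-20.5, 10.1, 0, 0, 0, 0, -1],
    [-20.5, 10.1, 0, 0, 0, 0, -1],
    [-20.5, 10.1, 0, 0, 0, 0, -1],
    [-20.5, 10.1, 0, 0, 0, 0, -1],
    [-20.5, 10.1, 0, 0, 0, 0, -1],
    [-20.5, 10.1, 0, 0, 0, 0, -1],
    [-20.5, 10.1, 0, 0, 0, 0, -1],
    [-20.5, 10.1, 0, 0, 0, 0, -1],
  ],
)

```text
clock: 12.95
position: [0.5592, -0.1176, 0.1891]
eef_rot: [3.138, 0.0, 1.189]
wrist_force: [-0.5, -0.7, -1.5]
width: 0.0081
grasp_force: 79.1
```

>>> jog_arm(
  moves=[
    [-12, 6, 0, 0, 0, -2, -1],
    [-5, 2.2, 0, 0, 0, -3, -1],
    [0, 0, 0, 0, 0, -4, -1],
    [0, 0, 0, 0, 0, -4, -1],
    [0, 0, 0, 0, 0, -4, -1],
    [0, 0, 0, 0, 0, -4, -1],
    [0, 0, 4, 0, 0, -4, -1],
    [0, 0, 5, 0, 0, -2, -1],
    [0, 0, 5, 0, 0, 0, -1],
    [0, 0, 5, 0, 0, 0, -1],
    [0, 0, 0, 0, 0, 0, -1],
    [0, 0, 0, 0, 0, 0, -1],
  ],
)

```text
clock: 14.15
position: [0.5607, -0.1346, 0.17]
eef_rot: [3.138, 0.002, 1.661]
wrist_force: [-0.5, -0.2, -1.5]
width: 0.0085
grasp_force: 79.1
```

```bash
python3 - <<'E'
from h import *
from scipy.optimize import minimize
o=[]
for c in("top","side"):
    im,d=manip.camera(c);cv2.imwrite(f"pics/{c}9.png",im[...,::-1]);P=pts(c,d);np.save(c+"9.npy",P)
    o.append(cv2.resize(im[90:290,180:380,::-1],(390,390),interpolation=cv2.INTER_CUBIC))
    near=(d>0)&(np.hypot(P[...,0]-.65,P[...,1]+.127)<.12)&(P[...,0]>.57)
    q=P[near&(P[...,2]>.10)&(P[...,2]<.20)];A=np.c_[q[:,:2],np.ones(len(q))]
    print(c,len(q),np.percentile(q[:,2],[5,25,50,75,95]).round(3))
    r=q[q[:,2]>.145]
    for _ in range(4):
        B=np.c_[r[:,:2],np.ones(len(r))];k=np.linalg.lstsq(B,r[:,2],rcond=None)[0];e=np.abs(B@k-r[:,2]);r=r[e<max(.004,np.median(e)*2)]
    print("rim plane",k.round(3),len(r),cv2.minAreaRect(r[:,:2].astype(np.float32)),r.mean(0).round(3))
    for t in("stack",):
        for g in manip.regions_of(t,c)[:1]:
            w=P[g["mask"]&(d>0)];print(t,g["p"],np.median(w,0).round(3),w.min(0).round(3),w.max(0).round(3))
cv2.imwrite("pics/c5.png",np.hstack(o))
s=manip.state();print(s["clock"],s["position"],s["eef_rot"],s["wrist_force"],s["torque"],s["width"],s["grasp_force"])
E
```

```text
top 437 [0.145 0.16  0.162 0.164 0.165]
rim plane [0.005 0.001 0.16 ] 329 ((0.6583026051521301, -0.11106447875499725), (0.09645332396030426, 0.12980929017066956), 50.643310546875) [ 0.648 -0.066  0.163]
stack 0.6 [0.605 0.166 0.028] [ 0.513  0.071 -0.005] [0.707 0.267 0.057]
side 1990 [0.139 0.141 0.152 0.162 0.163]
rim plane [ 0.004 -0.02   0.156] 773 ((0.6464751958847046, -0.12662774324417114), (0.13398846983909607, 0.13082537055015564), 50.77314376831055) [ 0.654 -0.131  0.162]
stack 0.77 [0.584 0.15  0.019] [ 0.513 -0.151 -0.005] [0.653 0.359 0.218]
14.35 [ 0.56099197 -0.13456809  0.17067984] [3.13731197e+00 2.23473341e-03 1.66117701e+00] [-0.76459406  0.39324749 -0.90977084] [0.00048206 0.11387794 0.01219403] 0.007627083493839919 79.08393502235413
```

View pics/c5.png

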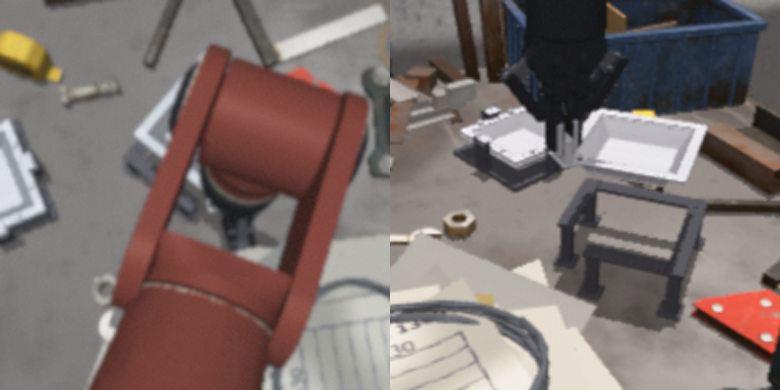

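The tray is level and centred over the stand: its rim centre is at (0.6465, −0.1266) against the stand's (0.648, −0.1265). The underside is about 77 mm above the stand top, and the stack is undisturbed.

```bash
python3 -c "
from station import manip
print(manip.sign_off())"
```

```text
the job is handed in; nothing more can be done
None
```

The tray was peeled off lug corner first and is held level about 77 mm above the stand, centred to within 2 mm with the lug over the open corner; the stack and bystanders looked undisturbed, and the job is handed in (no verdict returned).

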